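Fill the jar row and crack the cap for the dry cabinet

TASK

Complete the row in the grey tray: set the short jar and the tall jar that stand on the bench down into the two empty square pockets, upright and fully home. Then screw the tall jar's cap down clockwise until it bottoms out, and back it off a quarter turn so that the jar can breathe in the dry cabinet. Finish with the gripper still holding the cap in that position, the jar still home in its pocket, so that the cap can be given its witness mark; leave the other things on the bench as they are.

Things in the scene. Friction and masses are not known exactly. Their poses are not given: they have to be found in the camera images.
- tray: Top of a stack of grey thermoformed trays, fixed, 92 x 300 x 58 mm high in all; origin: centre of the underside, on the bench; y along its length. One row of four square pockets along y, 69 mm apart, 60 mm wide, 20 mm deep, mouths flush with the tray's top, floors 38 mm above the bench. A pocket lets a jar turn about 4 degrees either way.
- pocket0 (a point): Centre of the floor of pocket 0 of the tray (pocket 0 lies at the -y end of the row, pocket 3 at the +y end), 38 mm above the bench; its axes are those of the tray. Two of the four pockets are empty (a thin white paper pad shows on the floor), two hold jars.
- pocket1 (a point): Centre of the floor of pocket 1 of the tray (pocket 0 lies at the -y end of the row, pocket 3 at the +y end), 38 mm above the bench; its axes are those of the tray. Two of the four pockets are empty (a thin white paper pad shows on the floor), two hold jars.
- pocket2 (a point): Centre of the floor of pocket 2 of the tray (pocket 0 lies at the -y end of the row, pocket 3 at the +y end), 38 mm above the bench; its axes are those of the tray. Two of the four pockets are empty (a thin white paper pad shows on the floor), two hold jars.
- pocket3 (a point): Centre of the floor of pocket 3 of the tray (pocket 0 lies at the -y end of the row, pocket 3 at the +y end), 38 mm above the bench; its axes are those of the tray. Two of the four pockets are empty (a thin white paper pad shows on the floor), two hold jars.
- short_jar: The short jar loose on the bench: white square plastic jar 56 x 56 mm with a rounded heel, 52 mm high to the shoulder, with a black ribbed cap 48 mm across and 20 mm high, all one rigid piece (this cap is already set); 78 mm high in all, about 0.1 to 0.25 kg. Origin: centre of the underside, z up, x and y square to its flat sides (alike every quarter turn).
- tall_jar: The tall jar loose on the bench: white square plastic jar 56 x 56 mm with a rounded heel, 90 mm high to the shoulder, about 0.15 to 0.35 kg, its black ribbed screw cap already started on the thread. Origin: centre of the underside, z up, x and y square to its flat sides (alike every quarter turn).
- tall_cap: The tall jar's screw cap: black, ribbed, 48 mm across, 20 mm high. Origin: centre of the skirt's underside, z up; turns with the cap. Bottomed out, the cap reaches from 95 to 115 mm above the jar's underside; it rises 4 mm per turn (0.64 mm per radian). The jar can be lifted and carried by this cap.
- cap_top (a point): Centre of the top of the tall jar's cap.
- cap_turn (a joint): How far the tall jar's cap is unscrewed, in radians: 0 bottomed out (a hard stop), growing anticlockwise seen from above (common right-hand thread); starts a third to somewhat over half a turn open, takes about 0.1 N m to turn, stays where it is left.
- row_jar0: A short jar, like the other short one, already standing in a pocket of the tray. Its origin is the centre of the underside, z up, x and y across the flat sides (the square looks the same every quarter turn).
- row_jar1: Another short jar already standing in a pocket of the tray. Its origin is the centre of the underside, z up, x and y across the flat sides (the square looks the same every quarter turn).
- tape_roll: Bystander: roll of paper tape lying flat, 80 mm across and 24 mm high, origin at the centre of the underside.
- swab_cup: Bystander: white cup of cotton swabs, 66 mm across, cup 75 mm high, swabs to 145 mm, origin at the centre of the underside.
Mind the look-alikes: they are no part of the job. What is shaped like the short_jar but red or turquoise is not meant.

How it is judged (in metres and radians):
On the way, in this order (a step that is already met when the one before it is completed fails the run):
1. the short jar and the tall jar both stand upright and fully home in pockets of the tray (z of short_jar in the frame of tray between 0.03 and 0.043 m and x of short_jar in the frame of tray between -0.01 and 0.01 m and y of short_jar in the frame of tray between -0.115 and 0.115 m and angle between each of short_jar, tall_jar's own z axis and vertical below 0.08 rad and z of tall_jar in the frame of tray between 0.03 and 0.043 m and x of tall_jar in the frame of tray between -0.01 and 0.01 m and y of tall_jar in the frame of tray between -0.115 and 0.115 m), for 0.2 s.
2. the tall jar's cap is bottomed out, the jar still home in its pocket (value of joint cap_turn below 0.1 rad and z of tall_jar in the frame of tray between 0.03 and 0.043 m and x of tall_jar in the frame of tray between -0.01 and 0.01 m and y of tall_jar in the frame of tray between -0.115 and 0.115 m and angle between tall_jar's own z axis and vertical below 0.08 rad), for 0.1 s.
At the end, for the whole second after the job is handed in: The fingers hold the tall jar's cap (over 3 N), at rest 90 degrees (within 20) open from its stop, having been within 6 degrees of the stop after the jars were placed; all four jars stand upright (within 4.5 degrees) in the four pockets, within 5 mm of their floors (all of step 1 and value of joint cap_turn between 1.22 and 1.92 rad and velocity of joint cap_turn between -0.1 and 0.1 rad/s and contact force between the fingers and tall_cap above 3 N and z of row_jar0 in the frame of tray between 0.03 and 0.043 m and x of row_jar0 in the frame of tray between -0.01 and 0.01 m and y of row_jar0 in the frame of tray between -0.115 and 0.115 m and angle between each of row_jar0, row_jar1's own z axis and vertical below 0.08 rad and z of row_jar1 in the frame of tray between 0.03 and 0.043 m and x of row_jar1 in the frame of tray between -0.01 and 0.01 m and y of row_jar1 in the frame of tray between -0.115 and 0.115 m and contact force between the fingers and short_jar below 0.5 N and contact force between the fingers and row_jar0 below 0.5 N and contact force between the fingers and row_jar1 below 0.5 N); the arm keeps its last pose, push and grip.
It fails at once if a jar is tipped over (angle between any of short_jar, tall_jar, row_jar0, row_jar1's own z axis and vertical above 0.7 rad).
It fails at once if a jar already in the tray is lifted out or moved to another pocket (distance of any of row_jar0, row_jar1 from where it was at the start of the episode above 0.02 m).
It fails at once if the tape roll or the swab cup is pushed away or knocked over (distance of any of tape_roll, swab_cup from where it was at the start of the episode above 0.03 m or angle between swab_cup's own z axis and vertical above 0.5 rad).
It also fails if it takes over 72 s, if anything falls off the work surface, if the arm or the gripper's body presses on something with over 40 N, if the wrist force passes 120 N, or if a joint passes its speed limit or range.

ROBOT

A 7-joint arm with a two-finger parallel gripper is mounted at the origin on the work surface. World frame = base frame: x ahead of the robot, y to its left, z up, the work surface at z = 0. Lengths are in mm, angles in rad, forces in N, time in s.
With the tool pointing down it reaches from about 400 to 875 mm from the base axis. Payload 19.3 kg.
Tool frame: the origin (TCP) lies midway between the tips of the shut fingers; the grasp point (between the pads) lies 19 mm behind it; z points along the fingers, y is the line along which they close (so a half turn about z gives the same grasp; the last joint's range is limited). The gripper opens to 85 mm and grips with 20 to 120 N. Pads are 22 mm wide; open, the fingers measure 114 mm over their backs; the gripper's body (76 mm by 85 mm) begins 54 mm behind the grasp point. The pads swing forward as they close: fully open they stand 13 mm farther back than shut.
Start: joints at [-1.253, 0.521, -0.036, 1.599, 0.021, 1.021, -0.113], TCP at [236.363, 578.573, 231.291] pointing down, gripper open.
Joint ranges: [-2.91, 2.91], [-0.3, 2.13], [-1.5, 1.42], [0.17, 2.43], [-1.26, 4.41], [0.16, 1.93], [-2.52, 2.52]. Speed limits (rad/s): [1.89, 1.89, 2.39, 2.39, 3.01, 3.01, 3.01].

INTERFACE

Orientations are given as [roll, pitch, yaw] about the fixed x, y, z axes, in that order (R = Rz(yaw) Ry(pitch) Rx(roll)).
In Python, from bench import * gives the robot as it stands.
- The arm moves only by the shell command python3 -m handwheel 'ROWS' [FORCE]. ROWS is JSON, one flat list of numbers, 7 for each row, row after row: the shift along the tool's x, y, z in m, then the turn, a rotation vector about the tool's x, y, z in rad, then the finger opening in m, from 0 to 0.0854. A call has 1 to 20 rows; each row shifts and turns the commanded pose from where the row before left it, along the tool's axes as they then stand; what a row does not reach is not made up. A row lasts 1/10 s, in which the tool goes at most 50 mm and 8.59 degrees, less where a joint would pass 70% of its speed; a pose out of reach is approached as far as the arm can. A call is refused whole if a number of a shift passes 0.05 or a number of a turn 0.15, either way. A call with a gripper value outside its range is refused whole. The fingers move at their own pace and stop on an object; FORCE is the grip in N (left out, the last holds). Time passes only in rows, so rows that do not move let the fingers close. It gives the time, the measured TCP pose, the force, the opening and the grip force at its end, in the units of the state.
- state(): the state, without advancing time (a new reading comes with each control period).
- camera(name): name is "scene" or "top"; returns (picture, depth): 384x512x3 uint8, blue, green, red; 384x512 float32, mm along the optical axis (not along the pixel's ray), 0 where there is no reading.
- camera_info(name): a dict with "K" (3x3 intrinsics, pixels), "position" and "rotation" of the camera in the world. Camera axes: x right, y up, looking along -z (the intrinsics and any distortion apply to the point x, -y, -z); pixel columns grow to the right and rows downward; lengths in mm; the calibration is good to about 2 mm. A picture is of the moment at which its call begins. camera_info takes no time and is no camera call.
- finish_job(): hands the job in; it is judged then, once.
The state is a dict: "t": time; "q": joint angles; "joint_velocities": joint speeds; "effort": joint torques, N m; "ee_pos": TCP position; "tool_rot": TCP orientation; "force": force on the tool from outside, world axes, zero at the start; "ft_torque": the same for the moment, N m; "grip_width": finger opening in mm; "grasp_force": force on a finger pad.
Only numpy, scipy, OpenCV 4.12 (cv2) and the standard library are available. Lean on these libraries where they do the work, as an engineer would, in place of code of your own. Each camera call takes 0.05 s, during which the arm holds its last target. There are 200 camera calls.

## Working session

There is one attempt and no reset: what is moved stays moved. The work goes in short steps, Python scripts to look and compute and a shell command to move; the robot and the scene stay as the last step left them, time stands still between calls to the robot, and variables do not carry over. Pictures are saved under pics/ and viewed, at most 10 in all, crops included, and the job is handed in when it is done.

```bash
mkdir -p pics; ls
python3 - <<'E'
from bench import *
import cv2,numpy as np
for n in("scene","top"):
    p,d=camera(n); cv2.imwrite(f"pics/{n}0.png",p); np.save(f"{n}0.npy",d); np.save(f"{n}0p.npy",p)
    print(n,camera_info(n))
print(state())
E
```

```text
pics
scene {'K': array([[441.88633788,   0.        , 252.96832206],
       [  0.        , 441.88633788, 190.23290605],
       [  0.        ,   0.        ,   1.        ]]), 'position': array([1149.88615132, -893.13578116,  761.92086538]), 'rotation': array([ 0.98050533, -0.01453025,  0.60108506])}
top {'K': array([[420.72842857,   0.        , 253.20807248],
       [  0.        , 420.72842857, 185.75310233],
       [  0.        ,   0.        ,   1.        ]]), 'position': array([ 494.13446245,  -92.27900201, 1174.08940009]), 'rotation': array([ 0.08932217,  0.00395002, -1.58362368])}
{'t': 0.1, 'q': array([-1.25316647,  0.52193378, -0.03633725,  1.59991717,  0.02120109,
        1.02110879, -0.11279767]), 'joint_velocities': array([ 0.00069794, -0.00129319,  0.00094465, -0.0008845 , -0.0010818 ,
       -0.00020819,  0.00030044]), 'effort': array([ 4.57144939e-03, -9.28498006e+01,  1.98406354e+00, -3.70533335e+01,
        1.80248602e-02,  5.47641685e-03, -5.81047675e-05]), 'ee_pos': array([236.27938963, 578.30640492, 230.80815218]), 'tool_rot': array([-3.14061266e+00,  6.41730539e-05,  2.75376265e+00]), 'force': array([ 0.77617678, -0.2915625 ,  0.68196345]), 'ft_torque': array([-0.03281177, -0.03756401, -0.01389165]), 'grasp_force': 0.0, 'grip_width': 84.95851103192558}
```

View pics/top0.png

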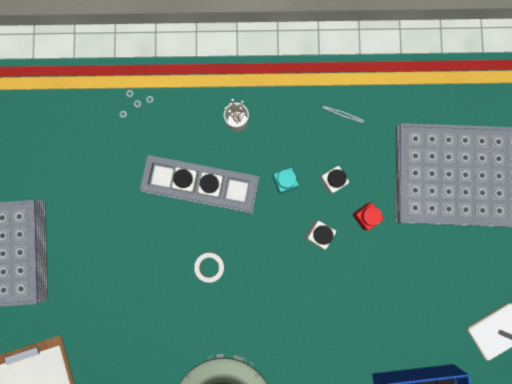

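View pics/scene0.png

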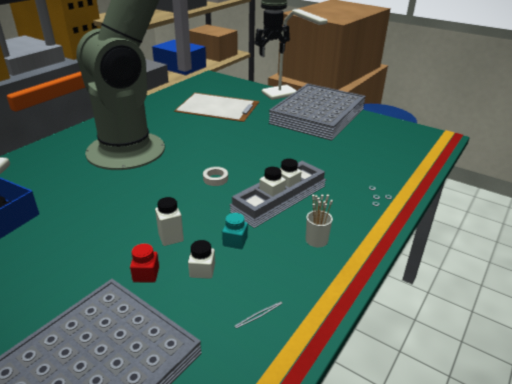

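The top view shows the empty pockets at (162,176) and (237,190), the short jar at (336,179), the tall jar at (322,235), and the turquoise jar at (287,180). Next I'll turn the depth into positions.

```bash
cat > h.py <<'E'
import numpy as np,cv2
from scipy.spatial.transform import Rotation as R
from bench import *
def cloud(n,d):
    c=camera_info(n);K=c["K"];v,u=np.mgrid[:384,:512]
    P=np.stack([(u-K[0,2])/K[0,0]*d,-(v-K[1,2])/K[1,1]*d,-d],-1)
    return P@R.from_euler('xyz',c["rotation"]).as_matrix().T+c["position"]
def rect(P,m):
    q=P[m][:,:2].astype(np.float32); r=cv2.minAreaRect(q)
    return np.round(r[0],1),np.round(r[1],1),round(r[2],1),len(q)
def box(u,v,r):
    m=np.zeros((384,512),bool);m[v-r:v+r,u-r:u+r]=1;return m
E
python3 - <<'E'
from h import *
d=np.load("top0.npy");p=np.load("top0p.npy").astype(int);P=cloud("top",d);z=P[...,2]
print("bench z",np.median(z[250:300,120:180]))
for n,u,v,r in(("short",336,179,18),("tall",322,235,18),("turq",287,180,16),("red",369,216,18),("row_l",183,179,10),("row_r",209,184,10),("tape",209,267,22),("cup",236,115,20)):
    b=box(u,v,r);t=np.percentile(z[b],98)
    dark=b&(p.max(-1)<60)&(z>t-8); white=b&(p.min(-1)>110)&(z>30)&(z<t-12)
    print(n,"top z",round(t,1),"cap",rect(P,b&(z>t-6)), "black",rect(P,dark) if dark.sum()>5 else "", "white",rect(P,white) if white.sum()>5 else "")
    if white.sum()>5: print("   white z",np.percentile(z[white],[5,50,95]).round(1), "all>30", rect(P,b&(z>30)))
b=np.zeros_like(z,bool);b[150:220,135:265]=1
print("tray",rect(P,b&(z>50)&(z<66)))
for u,v in((162,176),(237,190)):
    b=box(u,v,15);m=b&(p.min(-1)>170)&(z<50); print("pad",rect(P,m),np.median(z[m]), P[m].mean(0).round(1))
E
```

```text
bench z 0.0706811654778221
short top z 81.8 cap (array([ 550.4, -216.4]), array([ 45.5, 269.5]), 32.9, 240) black (array([ 550.3, -215.2]), array([ 40.5, 267.4]), 32.8, 214) white (array([ 611.2, -309.9]), array([55.8, 56.4]), 30.8, 169)
   white z [40.6 50.7 57. ] all>30 (array([ 555.2, -216. ]), array([ 55.8, 275.1]), 30.8, 465)
tall top z 119.7 cap (array([ 487. , -192.8]), array([196.1,  46.6]), 72.6, 281) black (array([ 469.2, -186.7]), array([191.6,  38. ]), 86.4, 231) white (array([ 464.4, -263.6]), array([56. , 55.6]), 57.8, 181)
   white z [73.6 88.7 94.2] all>30 (array([ 488.8, -197.8]), array([201.6,  63.1]), 69.7, 541)
turq top z 81.1 cap (array([ 558.1, -149.6]), array([ 45.7, 166.4]), 62.6, 249) black  white 
red top z 82.1 cap (array([ 512.5, -256.5]), array([328.1,  44.1]), 89.3, 241) black  white 
row_l top z 120.6 cap (array([568.2,   4.8]), array([240.3,  45.2]), 62.8, 225) black (array([551.5,  14. ]), array([238. ,  41.4]), 51.8, 229) white (array([615.3,  98.6]), array([64. , 55.4]), 86.7, 103)
   white z [ 56.3  90.3 104.7] all>30 (array([578.2,  14.4]), array(
[... 218 characters left out ...]
6]), 89.1, 105)
   white z [58.1 89.6 94.1] all>30 (array([571.4, -24.2]), array([194.2,  68.5]), 60.8, 400)
tape top z 27.0 cap (array([425.3, -13.8]), array([ 76.3, 208.4]), 44.9, 349) black  white 
cup top z 135.8 cap (array([650.3, -55.6]), array([317.3,  46.9]), 4.8, 47) black  white (array([783.8, -45.8]), array([64.4, 63. ]), 86.7, 227)
   white z [ 36.5  72.1 117.2] all>30 (array([654.5, -52.2]), array([324.2,  64.4]), 2.8, 382)
tray (array([605.6,  57. ]), array([300.7,  92.3]), 78.4, 1851)
pad (array([625.8, 158.8]), array([52.7, 52.2]), 77.9, 356) 38.8191195426067 [625.7 158.7  38.7]
pad (array([583.9, -43.7]), array([52.6, 51.8]), 77.8, 368) 38.970147696700224 [583.8 -43.9  39. ]
```

Run:
```python
from h import *
d=np.load("top0.npy");p=np.load("top0p.npy").astype(int);P=cloud("top",d);z=P[...,2];ok=d>0
for n,u,v,r in(("short",336,179,18),("tall",322,235,18),("turq",287,180,16),("red",369,216,18),("row_l",183,179,12),("row_r",209,184,12),("tape",209,267,22),("cup",236,115,20)):
    b=box(u,v,r)&ok;t=np.percentile(z[b],85); c=b&(abs(z-t)<4)
    q=P[c][:,:2].astype(np.float32)
    print(n,"top z",round(np.median(z[c]),1),"circle",cv2.minEnclosingCircle(q),rect(P,c)[:2],"body",rect(P,b&(z>30)&(z<t-15)))
d=np.load("scene0.npy");p=np.load("scene0p.npy").astype(int);P=cloud("scene",d);z=P[...,2];ok=d>0
for n,c in(("short",(611,-310)),("tall",(464.4,-263.6)),("tray",(604.8,57.4))):
    m=ok&(np.hypot(P[...,0]-c[0],P[...,1]-c[1])<(170 if n=="tray" else 45))
    if n=="tray": print(n,rect(P,m&(abs(z-58)<3))); continue
    t=np.percentile(z[m],98);c=m&(z>t-3.5)
    print(n,"scene top",round(t,1),cv2.minEnclosingCircle(P[c][:,:2].astype(np.float32)),rect(P,c)[:2],"all",rect(P,m&(z>8)&(z<t-30)))
```

```text
short top z 78.4 circle ((611.6420288085938, -309.66973876953125), 24.065113067626953) (array([ 611.3, -309.2]), array([46.1, 46.2])) body (array([ 611.2, -309.9]), array([55.8, 56.4]), 30.8, 176)
tall top z 116.8 circle ((463.9840087890625, -263.1184997558594), 24.517189025878906) (array([ 464.7, -263.8]), array([47. , 46.5])) body (array([ 464.8, -263.5]), array([56.5, 56.1]), 57.5, 227)
turq top z 78.2 circle ((611.9022216796875, -176.39418029785156), 24.078641891479492) (array([ 611.9, -176.7]), array([44.8, 47.7])) body (array([ 612. , -177.1]), array([55.9, 56.2]), 20.0, 170)
red top z 78.6 circle ((510.77227783203125, -398.19366455078125), 24.352336883544922) (array([ 510.8, -397.4]), array([46.7, 44.2])) body (array([ 511. , -398.3]), array([56. , 57.3]), 35.7, 191)
row_l top z 116.4 circle ((611.8326416015625, 90.53631591796875), 23.98891830444336) (array([612.4,  90.7]), array([45.9, 44.7])) body (array([616.1,  99.9]), array([72.5, 65. ]), 87.0, 274)
row_r top z 116.5 circle ((598.2234497070312, 22.67778205871582), 23.634737014770508) (array([598.2,  23. ]), array([45.2, 4
[... 180 characters left out ...]
y([77.9, 76.3])) body (array([0., 0.]), array([0., 0.]), 0.0, 0)
cup top z 66.3 circle ((783.4241943359375, -46.43980026245117), 31.567092895507812) (array([784.5, -49.3]), array([61.9, 52.4])) body (array([783.5, -46.5]), array([60.4, 57.7]), 16.4, 77)
short scene top 79.4 ((613.3812255859375, -311.1798400878906), 24.671499252319336) (array([ 613. , -311.3]), array([45.9, 46.4])) all (array([ 614.6, -314.1]), array([56.6, 54. ]), 31.9, 361)
tall scene top 118.0 ((464.9326477050781, -265.2204895019531), 25.164155960083008) (array([ 467.6, -265.5]), array([45.7, 44.6])) all (array([ 467.9, -266.3]), array([56.7, 59.5]), 58.4, 625)
tray (array([607.7,  55.7]), array([303.6,  96.3]), 78.1, 698)
```

```bash
python3 -m handwheel '[0,0,0,0,0,0.15,0.0854, 0,0,0,0,0,0.15,0.0854, 0,0,0,0,0,0.15,0.0854, 0,0,0,0,0,0.15,0.0854]' 60; python3 -c "
from bench import *
print(state()['q'],state()['tool_rot'])"
```

```text
t: 0.5
ee_pos: [236.3, 578.4, 231.0]
tool_rot: [-3.141, 0.0, 2.148]
force: [-0.6, -0.8, 0.9]
grip_width: 85.5
grasp_force: 0.0
[-1.35255022  0.52467037  0.11103633  1.60563104 -0.06539284  1.01554293
 -0.64508338] [-3.14109819e+00  3.71050398e-04  2.14752120e+00]
```

```bash
cat >> h.py <<'E'
def to(x,y,z=None):
    s=state();T=R.from_euler('xyz',s["tool_rot"]).as_matrix();e=s["ee_pos"]
    print("yaw",np.degrees(s["tool_rot"][2]).round(2),"ee",e.round(1),"F",s["force"].round(1),"T",s["ft_torque"].round(2),"q7",s["q"][6].round(2),"grip",round(s["grip_width"],1),round(s["grasp_force"],1))
    print("shift mm",(T.T@(np.array([x,y,e[2] if z is None else z])-e)).round(1))
E
python3 -m handwheel '[0,0,0,0,0,0.03,0.0854, -0.0475,-0.007,0,0,0,0,0.0854, -0.0475,-0.007,0,0,0,0,0.0854, -0.0475,-0.007,0,0,0,0,0.0854, -0.0475,-0.007,0,0,0,0,0.0854, -0.0475,-0.007,0,0,0,0,0.0854, -0.0475,-0.007,0,0,0,0,0.0854, -0.0475,-0.007,0,0,0,0,0.0854, -0.0475,-0.007,0,0,0,0,0.0854, -0.0475,-0.007,0,0,0,0,0.0854, -0.0475,-0.007,0,0,0,0,0.0854, -0.0475,-0.007,0,0,0,0,0.0854, -0.0475,-0.007,0,0,0,0,0.0854, -0.0475,-0.007,0,0,0,0,0.0854, -0.0475,-0.007,0.01,0,0,0,0.0854, -0.0475,-0.007,0.02,0,0,0,0.0854, -0.0475,-0.007,0.02,0,0,0,0.0854, -0.0475,-0.007,0.02,0,0,0,0.0854, -0.0475,-0.007,0.02,0,0,0,0.0854, 0,0,0,0,0,0,0.0854]' 60
python3 -c "
from h import *
to(612.2,-310.7,55)"
```

```text
t: 2.5
ee_pos: [574.4, -214.2, 141.4]
tool_rot: [-3.138, -0.0, 2.122]
force: [-1.7, 1.6, -0.1]
grip_width: 85.8
grasp_force: 0.0
yaw 121.56 ee [ 574.4 -214.2  141.4] F [-1.7  1.6 -0.1] T [0.09 0.03 0.  ] q7 1.03 grip 85.8 0.0
shift mm [-102.   -17.9   86.5]
```

```bash
python3 -m handwheel '[-0.034,-0.006,0,0,0,0,0.0854, -0.034,-0.006,0,0,0,0,0.0854, -0.034,-0.006,0.01,0,0,0,0.0854, 0,0,0.02,0,0,0,0.0854, 0,0,0.02,0,0,0,0.0854, 0,0,0,0,0,0,0.0854]' 60
python3 - <<'E'
from h import *
to(612.2,-310.7,55)
import cv2
a,d=camera("scene"); cv2.imwrite("pics/s1.png",cv2.resize(a[200:320,100:280],None,fx=4,fy=4,interpolation=2))
E
```

```text
t: 3.1
ee_pos: [612.1, -303.7, 91.7]
tool_rot: [-3.139, -0.004, 2.126]
force: [0.0, 0.5, -0.9]
grip_width: 85.4
grasp_force: 0.0
yaw 121.84 ee [ 612.1 -303.7   91.7] F [ 0.   0.5 -0.9] T [-0.05  0.01  0.  ] q7 1.15 grip 85.4 0.0
shift mm [-6.1 -3.5 36.6]
```

View pics/s1.png

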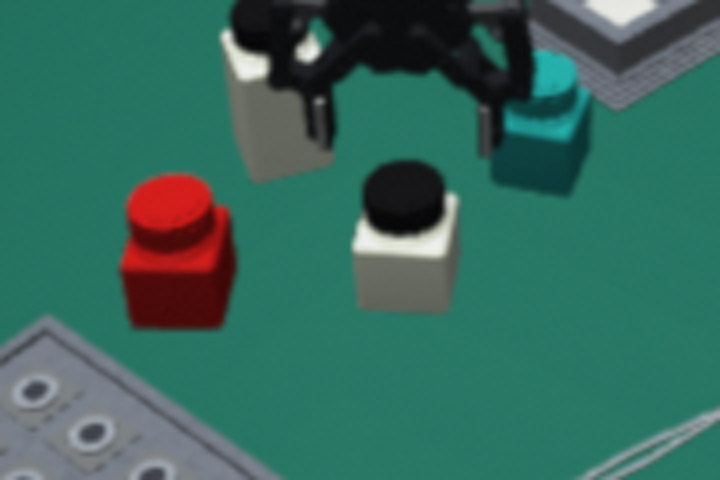

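The open fingers (crop x≈320 and 490) straddle the short jar's cap at (403,195). Now I'll go down and grip.

```bash
python3 -m handwheel '[-0.006,-0.0035,0,0,0,0,0.0854, 0,0,0.012,0,0,0,0.0854, 0,0,0.012,0,0,0,0.0854, 0,0,0.012,0,0,0,0.0854, 0,0,0,0,0,0,0.0854, 0,0,0,0,0,0,0.03, 0,0,0,0,0,0,0.03, 0,0,0,0,0,0,0.03, 0,0,0,0,0,0,0.03, 0,0,0,0,0,0,0.03, 0,0,0,0,0,0,0.03, 0,0,0,0,0,0,0.03]' 50
python3 -c "
from h import *
to(612.2,-310.7,55)"
```

```text
t: 4.35
ee_pos: [614.0, -311.8, 59.3]
tool_rot: [3.141, 0.001, 2.124]
force: [-2.1, 1.2, 5.7]
grip_width: 46.2
grasp_force: 51.0
yaw 121.68 ee [ 614.  -311.8   59.3] F [-2.1  1.2  5.7] T [0.2  0.27 0.03] q7 1.16 grip 46.2 51.0
shift mm [ 1.8 -1.   4.3]
```

```bash
python3 -m handwheel '[0,0,-0.02,0,0,0,0.03, 0,0,-0.03,0,0,0,0.03, 0,0,-0.03,0,0,0,0.03, 0,0,-0.03,0,0,0,0.03, 0,0,-0.03,0,0,0,0.03, 0,0,0,0,0,0,0.03]' 50
python3 - <<'E'
from h import *
to(612.2,-310.7,55)
a,d=camera("scene"); cv2.imwrite("pics/s2.png",cv2.resize(a[130:310,100:340],None,fx=3,fy=3,interpolation=2))
E
```

```text
t: 4.95
ee_pos: [615.2, -312.5, 202.9]
tool_rot: [3.138, 0.005, 2.124]
force: [-0.0, -0.2, -0.6]
grip_width: 46.2
grasp_force: 51.8
yaw 121.68 ee [ 615.2 -312.5  202.9] F [-0.  -0.2 -0.6] T [-0.08 -0.01 -0.01] q7 1.13 grip 46.2 51.8
shift mm [  3.9  -2.1 147.9]
```

View pics/s2.png

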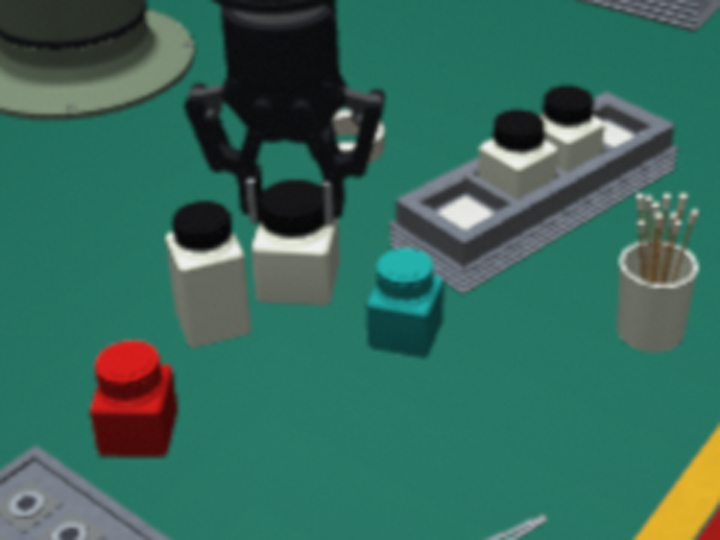

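```bash
python3 -m handwheel '[0,0,-0.005,0,0,0.15,0.03, 0,0,-0.005,0,0,0.15,0.03, 0,0,0,0,0,0.15,0.03, 0,0,0,0,0,0.15,0.03, 0,0,0,0,0,0.15,0.03,0,0,0,0,0,0,0.03]' 50
python3 -c "
from h import *
to(626.3,156.0,220)"
```

```text
t: 5.6
ee_pos: [613.4, -311.1, 207.2]
tool_rot: [-3.14, 0.0, 1.371]
force: [0.1, 0.2, -1.7]
grip_width: 46.5
grasp_force: 51.8
yaw 78.56 ee [ 613.4 -311.1  207.2] F [ 0.1  0.2 -1.7] T [ 0.02  0.02 -0.  ] q7 0.48 grip 46.5 51.8
shift mm [460.4 -80.  -12.8]
```

```bash
python3 -m handwheel '[0.02,-0.003,0,0,0,0,0.03,0.04,-0.007,0,0,0,0,0.03,0.04,-0.007,0,0,0,0,0.03,0.04,-0.007,0,0,0,0,0.03,0.04,-0.007,0,0,0,0,0.03,0.04,-0.007,0,0,0,0,0.03,0.04,-0.007,0,0,0,0,0.03,0.04,-0.007,0,0,0,0,0.03,0.04,-0.007,0,0,0,0,0.03,0.04,-0.007,0,0,0,0,0.03,0.04,-0.007,0,0,0,0,0.03,0.03,-0.007,0,0,0,0,0.03,0.01,0,0,0,0,0,0.03, 0,0,0,0,0,0,0.03,0,0,0,0,0,0,0.03]' 50
python3 -c "
from h import *
to(626.3,156.0,110)"
```

```text
t: 7.1
ee_pos: [625.2, 153.8, 208.2]
tool_rot: [-3.142, 0.001, 1.375]
force: [0.0, -0.2, -1.7]
grip_width: 46.0
grasp_force: 51.8
yaw 78.77 ee [625.2 153.8 208.2] F [ 0.  -0.2 -1.7] T [-0.04 -0.03 -0.02] q7 -0.21 grip 46.0 51.8
shift mm [ 2.5  0.6 98.2]
```

```bash
python3 -m handwheel '[0.0025,0.0005,0.02,0,0,0,0.03,0,0,0.03,0,0,0,0.03,0,0,0.02,0,0,0,0.03,0,0,0.015,0,0,0,0.03,0,0,0.004,0,0,0,0.03,0,0,0.004,0,0,0,0.03,0,0,0.002,0,0,0,0.03,0,0,0,0,0,0,0.03,0,0,0,0,0,0,0.03]' 50
python3 - <<'E'
from h import *
to(626.3,156.0,97.3)
a,d=camera("scene"); cv2.imwrite("pics/s3.png",cv2.resize(a[130:250,190:350],None,fx=5,fy=5,interpolation=2))
E
```

```text
t: 8.0
ee_pos: [626.6, 157.6, 114.0]
tool_rot: [3.141, -0.0, 1.374]
force: [0.6, -0.5, -1.5]
grip_width: 46.4
grasp_force: 51.8
yaw 78.72 ee [626.6 157.6 114. ] F [ 0.6 -0.5 -1.5] T [-0.01 -0.07  0.03] q7 -0.17 grip 46.4 51.8
shift mm [-1.7  0.  16.7]
```

View pics/s3.png

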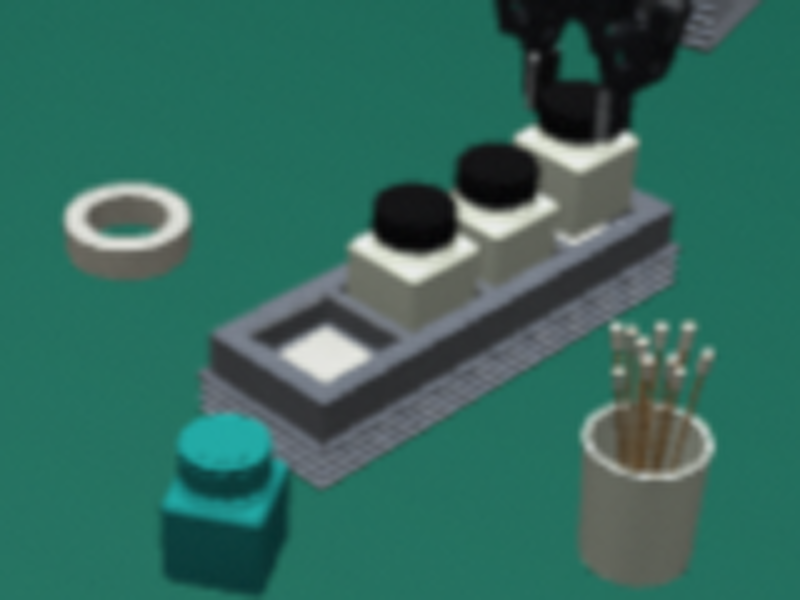

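The jar at (580,150) stands over the last pocket, level and touching nothing. I'll keep going down.

```bash
python3 -m handwheel '[-0.001,0,0.003,0,0,0,0.03,0,0,0.003,0,0,0,0.03,0,0,0.003,0,0,0,0.03,0,0,0.002,0,0,0,0.03,0,0,0,0,0,0,0.03]' 50
python3 -c "
from h import *
to(626.3,156.0,97.3)"
```

```text
t: 8.55
ee_pos: [625.9, 156.5, 102.0]
tool_rot: [-3.141, 0.0, 1.374]
force: [0.0, 0.5, -2.1]
grip_width: 46.2
grasp_force: 51.8
yaw 78.71 ee [625.9 156.5 102. ] F [ 0.   0.5 -2.1] T [0.01 0.01 0.02] q7 -0.16 grip 46.2 51.8
shift mm [-0.4  0.5  4.7]
```

Going in freely.

```bash
python3 -m handwheel '[0,0,0.002,0,0,0,0.03,0,0,0.0015,0,0,0,0.03,0,0,0.0015,0,0,0,0.03,0,0,0,0,0,0,0.03]' 50
python3 -c "
from h import *
to(626.3,156.0,97.3)"
```

```text
t: 8.95
ee_pos: [626.1, 156.6, 97.3]
tool_rot: [-3.142, -0.0, 1.374]
force: [-0.1, -0.1, -0.8]
grip_width: 46.3
grasp_force: 51.8
yaw 78.71 ee [626.1 156.6  97.3] F [-0.1 -0.1 -0.8] T [ 0.01 -0.01  0.02] q7 -0.16 grip 46.3 51.8
shift mm [-0.5  0.3  0. ]
```

```bash
python3 -m handwheel '[0,0,0.001,0,0,0,0.03,0,0,0.0005,0,0,0,0.03,0,0,0,0,0,0,0.0854,0,0,0,0,0,0,0.0854,0,0,0,0,0,0,0.0854,0,0,0,0,0,0,0.0854,0,0,0,0,0,0,0.0854,0,0,-0.02,0,0,0,0.0854,0,0,-0.03,0,0,0,0.0854,0,0,-0.03,0,0,0,0.0854,0,0,-0.03,0,0,0,0.0854,0,0,-0.02,0,0,0,0.0854,0,0,0,0,0,0,0.0854]' 50
python3 - <<'E'
from h import *
to(465.6,-264.8,220)
p,d=camera("top");P=cloud("top",d);z=P[...,2]
m=(np.hypot(P[...,0]-625.7,P[...,1]-158.7)<40)&(d>0)&(z>70)&(z<125)
t=np.median(z[m&(z>100)]);c=m&(abs(z-t)<4);print(t,cv2.minEnclosingCircle(P[c][:,:2].astype(np.float32)))
E
```

```text
t: 10.25
ee_pos: [627.2, 156.6, 228.7]
tool_rot: [3.138, -0.002, 1.374]
force: [0.2, 0.3, -0.1]
grip_width: 85.4
grasp_force: 0.0
yaw 78.7 ee [627.2 156.6 228.7] F [ 0.2  0.3 -0.1] T [-0.02 -0.02  0.02] q7 -0.23 grip 85.4 0.0
shift mm [-444.9  -75.9    7.5]
115.98855850047221 ((625.3560180664062, 158.2075958251953), 24.37786293029785)
```

```bash
python3 -m handwheel '[-0.02,-0.003,0,0,0,0,0.0854,-0.04,-0.007,0,0,0,0,0.0854,-0.04,-0.007,0,0,0,0,0.0854,-0.04,-0.007,0,0,0,0,0.0854,-0.04,-0.007,0,0,0,0,0.0854,-0.04,-0.007,0,0,0,0,0.0854,-0.04,-0.007,0,0,0,0,0.0854,-0.04,-0.007,0,0,0,0,0.0854,-0.04,-0.007,0,0,0,0,0.0854,-0.04,-0.007,0,0,0,0,0.0854,-0.04,-0.007,0,0,0,0,0.0854,-0.025,-0.003,0,0,0,0,0.0854,0,0,0,0,0,0,0.0854]' 50
python3 -m handwheel '[0,0,0,0,0,-0.15,0.0854,0,0,0,0,0,-0.15,0.0854,0,0,0,0,0,-0.15,0.0854,0,0,0,0,0,-0.15,0.0854,0,0,0,0,0,-0.15,0.0854,0,0,0,0,0,-0.15,0.0854,0,0,0,0,0,-0.15,0.0854,0,0,0,0,0,-0.15,0.0854,0,0,0,0,0,-0.15,0.0854,0,0,0,0,0,-0.15,0.0854,0,0,0,0,0,-0.15,0.0854,0,0,0,0,0,-0.15,0.0854,0,0,0,0,0,0,0.0854]' 60
python3 -c "
from h import *
to(465.6,-264.8,150)
print(state()['q'])"
```

```text
t: 11.6
ee_pos: [462.4, -268.1, 225.3]
tool_rot: [-3.141, 0.001, 1.369]
force: [-0.3, 0.7, -0.3]
grip_width: 85.6
grasp_force: 0.0
t: 12.9
ee_pos: [464.4, -264.1, 225.2]
tool_rot: [3.141, -0.001, -3.106]
force: [-0.3, 0.9, -1.0]
grip_width: 85.6
grasp_force: 0.0
yaw -177.95 ee [ 464.4 -264.1  225.2] F [-0.3  0.9 -1. ] T [-0.03 -0.02 -0.05] q7 2.09 grip 85.6 0.0
shift mm [-1.2 -0.8 75.2]
[ 0.28108357  0.38969038  0.1652416   1.85243629 -0.08009084  0.90691598
  2.09021531]
```

```bash
python3 -m handwheel '[-0.001,-0.001,0.03,0,0,0,0.0854,0,0,0.03,0,0,0,0.0854,0,0,0.03,0,0,0,0.0854,0,0,0.02,0,0,0,0.0854,0,0,0.01,0,0,0,0.0854,0,0,0,0,0,0,0.0854,0,0,0,0,0,0,0.0854]' 60
python3 -c "
from h import *
to(465.6,-264.8,97)"
```

```text
t: 13.6
ee_pos: [465.8, -265.9, 106.5]
tool_rot: [-3.141, 0.0, -3.111]
force: [0.4, 0.8, -0.1]
grip_width: 85.3
grasp_force: 0.0
yaw -178.24 ee [ 465.8 -265.9  106.5] F [ 0.4  0.8 -0.1] T [-0.   -0.03  0.03] q7 2.12 grip 85.3 0.0
shift mm [0.1 1.1 9.5]
```

```bash
python3 -m handwheel '[0,0.001,0.008,0,0,0,0.0854,0,0,0,0,0,0,0.03,0,0,0,0,0,0,0.03,0,0,0,0,0,0,0.03,0,0,0,0,0,0,0.03,0,0,0,0,0,0,0.03,0,0,0,0,0,0,0.03,0,0,0,0,0,0,0.03]' 60
python3 -c "
from h import *
to(465.6,-264.8,97)"
python3 -m handwheel '[0,0,-0.02,0,0,0,0.03,0,0,-0.03,0,0,0,0.03,0,0,-0.04,0,0,0,0.03,0,0,-0.03,0,0,0,0.03,0,0,0,0,0,0,0.03,0,0,0,0,0,0,0.03]' 60
python3 -c "
from h import *
to(465.6,-264.8,97)
a,d=camera('scene'); cv2.imwrite('pics/s4.png',cv2.resize(a[130:310,90:330],None,fx=3,fy=3,interpolation=2))"
```

```text
t: 14.4
ee_pos: [465.7, -264.9, 98.4]
tool_rot: [-3.141, 0.001, -3.11]
force: [-0.1, 2.5, 5.2]
grip_width: 45.8
grasp_force: 60.4
yaw -178.16 ee [ 465.7 -264.9   98.4] F [-0.1  2.5  5.2] T [ 0.39  0.1  -0.02] q7 2.12 grip 45.8 60.4
shift mm [0.1 0.1 1.4]
t: 15.0
ee_pos: [465.4, -264.8, 218.1]
tool_rot: [-3.141, 0.001, -3.109]
force: [0.2, 0.0, -2.5]
grip_width: 45.8
grasp_force: 62.8
yaw -178.16 ee [ 465.4 -264.8  218.1] F [ 0.2  0.  -2.5] T [ 0.09 -0.01  0.02] q7 2.09 grip 45.8 62.8
shift mm [-1.000e-01  0.000e+00  1.211e+02]
```

View pics/s4.png

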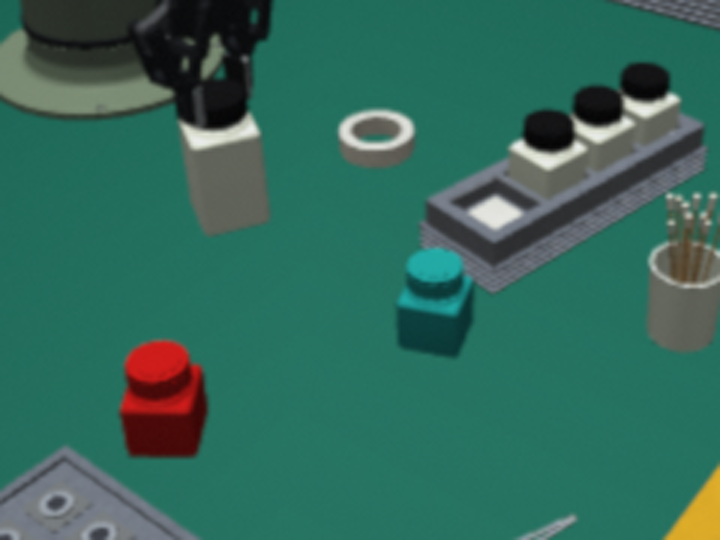

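The tall jar hangs level in the grip at (225,170). Next I'll turn it to the tray's angle and carry it over.

```bash
python3 -m handwheel '[0,0,0,0,0,-0.12,0.03,0,0,0,0,0,-0.12,0.03,0,0,0,0,0,-0.115,0.03,0,0,0,0,0,0,0.03]' 60
python3 -c "
from h import *
to(584.8,-44.7)"
```

```text
t: 15.45
ee_pos: [464.8, -264.7, 216.6]
tool_rot: [3.14, -0.001, -2.752]
force: [0.3, 0.1, -2.4]
grip_width: 45.8
grasp_force: 62.8
yaw -157.7 ee [ 464.8 -264.7  216.6] F [ 0.3  0.1 -2.4] T [0.   0.02 0.  ] q7 2.41 grip 45.8 62.8
shift mm [-194.5  158.     0. ]
```

```bash
python3 -m handwheel '[-0.015,0.012,0,0,0,0,0.03,-0.03,0.024,0,0,0,0,0.03,-0.03,0.024,0,0,0,0,0.03,-0.03,0.024,0,0,0,0,0.03,-0.03,0.025,0,0,0,0,0.03,-0.03,0.025,0,0,0,0,0.03,-0.02,0.016,0,0,0,0,0.03,-0.0095,0.008,0,0,0,0,0.03,0,0,0,0,0,0,0.03,0,0,0,0,0,0,0.03]' 60
python3 -c "
from h import *
to(584.8,-44.7,136.4)"
```

```text
t: 16.45
ee_pos: [585.2, -46.4, 217.4]
tool_rot: [-3.141, -0.001, -2.757]
force: [-1.0, 0.5, -2.0]
grip_width: 45.8
grasp_force: 62.7
yaw -157.95 ee [585.2 -46.4 217.4] F [-1.   0.5 -2. ] T [-0.01 -0.01  0.01] q7 1.95 grip 45.8 62.7
shift mm [-0.3  1.7 81. ]
```

```bash
python3 -m handwheel '[0,0.0015,0.02,0,0,0,0.03,0,0,0.025,0,0,0,0.03,0,0,0.01,0,0,0,0.03,0,0,0.005,0,0,0,0.03,0,0,0,0,0,0,0.03,0,0,0,0,0,0,0.03]' 60
python3 - <<'E'
from h import *
to(584.8,-44.7,136.4)
a,d=camera("scene"); cv2.imwrite("pics/s5.png",cv2.resize(a[130:230,200:333],None,fx=6,fy=6,interpolation=2))
E
```

```text
t: 17.05
ee_pos: [585.7, -44.1, 158.7]
tool_rot: [-3.141, 0.001, -2.755]
force: [-0.3, 0.4, -1.2]
grip_width: 45.8
grasp_force: 62.7
yaw -157.85 ee [585.7 -44.1 158.7] F [-0.3  0.4 -1.2] T [ 0.01 -0.04  0.04] q7 1.95 grip 45.8 62.7
shift mm [ 1.  -0.2 22.3]
```

View pics/s5.png

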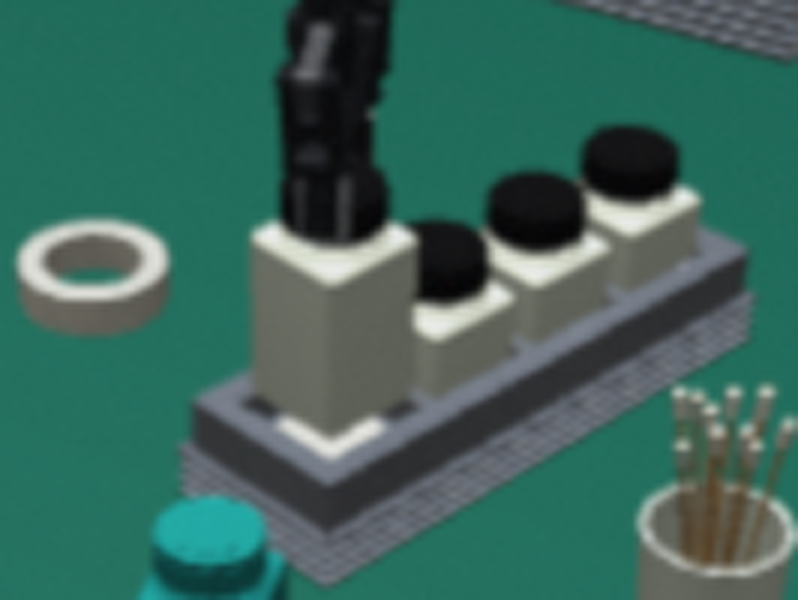

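The tall jar is square to the tray and centred over pocket 0, whose pad shows at (330,435). I'll lower it gently.

```bash
python3 -m handwheel '[0.0005,0,0.004,0,0,0,0.03,0,0,0.004,0,0,0,0.03,0,0,0.003,0,0,0,0.03,0,0,0,0,0,0,0.03]' 60
python3 -c "
from h import *
to(584.8,-44.7,136.4)"
python3 -m handwheel '[0,0,0.003,0,0,0,0.03,0,0,0.003,0,0,0,0.03,0,0,0.002,0,0,0,0.03,0,0,0,0,0,0,0.03]' 60
python3 -c "
from h import *
to(584.8,-44.7,136.4)"
```

```text
t: 17.5
ee_pos: [584.6, -44.0, 146.4]
tool_rot: [3.141, -0.001, -2.754]
force: [0.6, -0.1, -2.6]
grip_width: 45.9
grasp_force: 62.7
yaw -157.82 ee [584.6 -44.  146.4] F [ 0.6 -0.1 -2.6] T [ 0.01 -0.02  0.07] q7 1.95 grip 45.9 62.7
shift mm [ 0.1 -0.8 10. ]
t: 17.9
ee_pos: [584.7, -44.0, 138.5]
tool_rot: [3.141, -0.0, -2.754]
force: [-0.4, 0.2, -1.3]
grip_width: 45.7
grasp_force: 62.7
yaw -157.82 ee [584.7 -44.  138.5] F [-0.4  0.2 -1.3] T [ 0.01 -0.02  0.05] q7 1.95 grip 45.7 62.7
shift mm [ 0.2 -0.7  2.1]
```

```bash
python3 -m handwheel '[0,0,0.001,0,0,0,0.03,0,0,0.001,0,0,0,0.03,0,0,0.001,0,0,0,0.03,0,0,0,0,0,0,0.03,0,0,0,0,0,0,0.03,0,0,0,0,0,0,0.03]' 60
python3 -c "
from h import *
to(584.8,-44.7,136.4)"
```

```text
t: 18.5
ee_pos: [585.2, -43.7, 136.5]
tool_rot: [-3.141, 0.001, -2.754]
force: [-2.0, 0.8, 5.4]
grip_width: 45.8
grasp_force: 63.7
yaw -157.81 ee [585.2 -43.7 136.5] F [-2.   0.8  5.4] T [ 0.3   0.32 -0.02] q7 1.95 grip 45.8 63.7
shift mm [ 0.8 -0.7  0.1]
```

Seated on the floor. Now I'll screw clockwise.

```bash
python3 -m handwheel '[0,0,0.0001,0,0,0.12,0.03,0,0,0.0001,0,0,0.12,0.03,0,0,0.0001,0,0,0.12,0.03,0,0,0.0001,0,0,0.12,0.03,0,0,0.0001,0,0,0.12,0.03,0,0,0.0001,0,0,0.12,0.03,0,0,0.0001,0,0,0.12,0.03,0,0,0.0001,0,0,0.12,0.03,0,0,0.0001,0,0,0.12,0.03,0,0,0.0001,0,0,0.12,0.03,0,0,0.0001,0,0,0.12,0.03,0,0,0.0001,0,0,0.12,0.03,0,0,0.0001,0,0,0.12,0.03,0,0,0.0001,0,0,0.12,0.03]' 60
python3 -c "
from h import *
to(584.8,-44.7,136.4)"
```

```text
t: 19.9
ee_pos: [584.7, -43.9, 135.1]
tool_rot: [-3.142, -0.0, 1.844]
force: [-5.6, 0.4, 9.8]
grip_width: 45.9
grasp_force: 63.9
yaw 105.65 ee [584.7 -43.9 135.1] F [-5.6  0.4  9.8] T [0.04 1.52 0.11] q7 0.6 grip 45.9 63.9
shift mm [-0.8 -0.1 -1.3]
```

```bash
python3 -m handwheel '[0,0,0,0,0,0.1,0.03,0,0,0.0001,0,0,0.1,0.03,0,0,0,0,0,0.1,0.03,0,0,0.0001,0,0,0.1,0.03]' 60 >/dev/null
python3 -c "
from h import *
to(584.8,-44.7,136.4)"
python3 -m handwheel '[0,0,0.0001,0,0,0.1,0.03,0,0,0,0,0,0.1,0.03,0,0,0.0001,0,0,0.1,0.03]' 60 >/dev/null
python3 -c "
from h import *
to(584.8,-44.7,136.4)"
```

```text
yaw 82.79 ee [584.8 -43.8 134.7] F [-4.3  0.1  7.2] T [0.22 1.11 0.1 ] q7 0.29 grip 46.0 63.6
shift mm [-0.9  0.1 -1.7]
yaw 65.61 ee [584.7 -43.6 134.5] F [-4.   1.   8.5] T [0.49 1.4  0.08] q7 0.05 grip 46.0 63.6
shift mm [-0.9  0.6 -1.9]
```

```bash
R='from h import *
to(584.8,-44.7,136.4)'
python3 -m handwheel '[0,0,0.0001,0,0,0.1,0.03,0,0,0,0,0,0.1,0.03]' 60 >/dev/null; python3 -c "$R"
python3 -m handwheel '[0,0,0.0001,0,0,0.1,0.03,0,0,0,0,0,0.1,0.03]' 60 >/dev/null; python3 -c "$R"
```

```text
yaw 54.15 ee [584.6 -43.5 134.4] F [-4.8  2.4  9.2] T [0.74 1.39 0.11] q7 -0.11 grip 46.0 63.6
shift mm [-0.8  0.9 -2. ]
yaw 42.73 ee [584.4 -43.5 134.3] F [-6.5  1.3 11.1] T [0.68 1.77 1.57] q7 -0.27 grip 46.2 63.9
shift mm [-0.5  1.2 -2.1]
```

```bash
R='from h import *
to(584.8,-44.7,136.4)'
python3 -m handwheel '[0,0,0.0001,0,0,0.1,0.03,0,0,0,0,0,0.1,0.03]' 60 >/dev/null; python3 -c "$R"
```

```text
yaw 31.28 ee [585.7 -43.3 134.4] F [ 2.9 -0.4  2.8] T [-0.24 -0.68  0.08] q7 -0.43 grip 45.9 64.8
shift mm [-1.5  0.7 -2. ]
```

Torque spiked to 1.57 N m at yaw 43°, which is the stop, and then dropped. I'll check the jar.

Run:
```python
from h import *
to(584.8,-44.7)
a,d=camera("scene"); cv2.imwrite("pics/s6.png",cv2.resize(a[130:230,200:333],None,fx=6,fy=6,interpolation=2))
P=cloud("scene",d);z=P[...,2]
m=(np.hypot(P[...,0]-585,P[...,1]+44)<45)&(d>0);
s=m&(z>118)&(z<134)&(a.min(-1)>110)
print(np.percentile(z[s],[10,50,90]),rect(P,s))
```

```text
yaw 31.28 ee [585.7 -43.3 134.4] F [ 2.9 -0.4  2.8] T [-0.24 -0.68  0.08] q7 -0.43 grip 45.9 64.8
shift mm [-1.5  0.7 -0. ]
[123.64288777 127.09706027 130.56852469] (array([585. , -49.7]), array([54. , 53.2]), 76.1, 124)
```

View pics/s6.png

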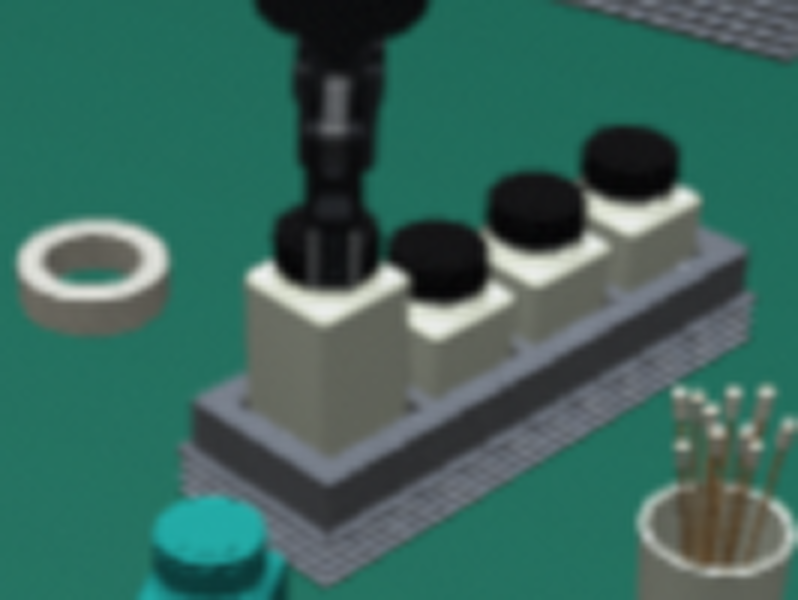

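The jar is home and upright, with its heel at (330,450), and it has taken up its play. I'll confirm the stop with small turns.

```bash
R='from h import *
to(584.8,-44.7,136.4)'
python3 -m handwheel '[0,0,0.0003,0,0,0.05,0.03]' 80 >/dev/null; python3 -c "$R"
python3 -m handwheel '[0,0,0,0,0,0.05,0.03]' 80 >/dev/null; python3 -c "$R"
python3 -m handwheel '[0,0,0,0,0,0.05,0.03]' 80 >/dev/null; python3 -c "$R"
```

```text
yaw 28.55 ee [586.  -43.8 134.3] F [3.1 1.3 8.3] T [ 0.25 -0.82  0.39] q7 -0.46 grip 45.5 82.6
shift mm [-1.5  0.3 -2.1]
yaw 25.68 ee [586.5 -43.6 134.4] F [6.8 2.  8.8] T [ 0.36 -1.43  0.73] q7 -0.5 grip 45.4 82.5
shift mm [-1.9  0.2 -2. ]
yaw 22.85 ee [586.6 -43.5 134.5] F [5.6 0.8 7.2] T [ 0.25 -1.35  1.5 ] q7 -0.54 grip 45.3 82.4
shift mm [-2.1  0.4 -1.9]
```

More than the 0.1 N m of thread drag builds up again, so the cap is at its stop. Now I'll back off about 98°, which allows for the wind-up and half of the jar's play.

```bash
python3 -m handwheel '[0,0,0,0,0,0,0.03,0,0,0,0,0,-0.05,0.03,0,0,0,0,0,-0.1,0.03,0,0,-0.0001,0,0,-0.1,0.03,0,0,0,0,0,-0.1,0.03,0,0,-0.0001,0,0,-0.1,0.03,0,0,0,0,0,-0.1,0.03,0,0,-0.0001,0,0,-0.1,0.03,0,0,-0.0001,0,0,-0.1,0.03,0,0,-0.0001,0,0,-0.1,0.03,0,0,0,0,0,-0.1,0.03,0,0,-0.0001,0,0,-0.1,0.03,0,0,-0.0001,0,0,-0.1,0.03,0,0,-0.0001,0,0,-0.1,0.03,0,0,0,0,0,-0.1,0.03,0,0,-0.0001,0,0,-0.1,0.03,0,0,0,0,0,-0.1,0.03,0,0,-0.0001,0,0,-0.1,0.03,0,0,0,0,0,-0.06,0.03,0,0,0,0,0,0,0.03]' 80
python3 - <<'E'
from h import *
to(584.8,-44.7)
a,d=camera("scene"); cv2.imwrite("pics/s7.png",cv2.resize(a[130:230,200:333],None,fx=6,fy=6,interpolation=2))
P=cloud("scene",d);z=P[...,2]
m=(np.hypot(P[...,0]-585,P[...,1]+44)<45)&(d>0);s=m&(z>118)&(z<134)&(a.min(-1)>110)
print(np.percentile(z[s],[10,50,90]),rect(P,s),state()["t"])
E
```

```text
t: 23.55
ee_pos: [585.2, -43.4, 135.7]
tool_rot: [3.14, -0.001, 2.111]
force: [-5.9, 4.9, 18.2]
grip_width: 45.6
grasp_force: 83.4
yaw 120.97 ee [585.2 -43.4 135.7] F [-5.9  4.9 18.2] T [ 0.98  1.53 -0.11] q7 0.81 grip 45.6 83.4
shift mm [-0.9 -1.  -0. ]
[123.47519404 127.02923311 130.67067712] (array([588.4, -50.2]), array([55.5, 54.4]), 79.8, 133) 23.6
```

View pics/s7.png

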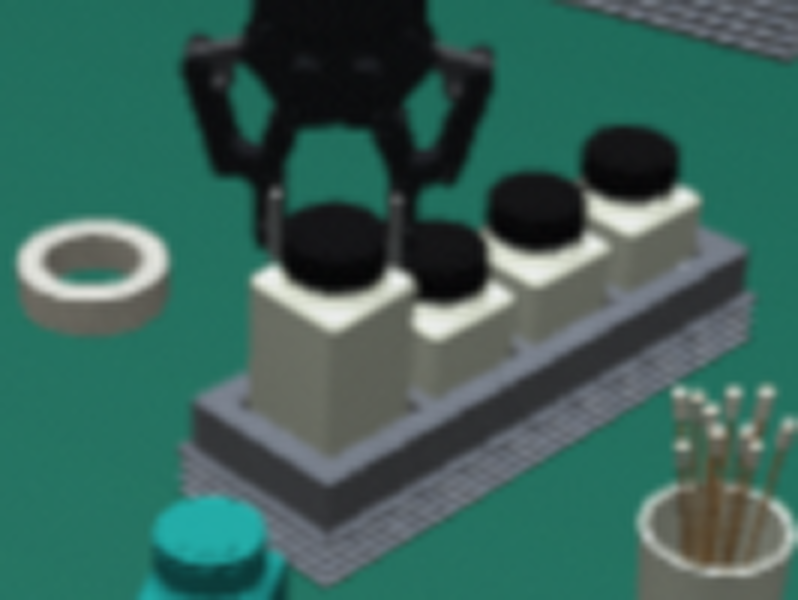

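The jar is home, all four jars are upright, and both fingers are on the cap at (335,245). The tool backed off 98° less about 4° of jar turn and the wind-up, so the cap should be about 90° open. Handing in.

```bash
python3 -c "
from bench import *
print(finish_job())"
```

```text
the job is handed in; nothing more can be done
None
```

The job is handed in at 23.6 s with no verdict returned: both jars are home in the tray, and the tall jar's cap was screwed to its stop, backed off to an estimated 90°, and is still held by the gripper.

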